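# Crank the spool carousel past the reader at a steady speed and park it at its mark

## Robot

A 7-joint arm with a two-finger parallel gripper is mounted at the origin on the work surface. World frame = base frame: x ahead of the robot, y to its left, z up, the work surface at z = 0. Lengths are in m, angles in degrees, forces in N, time in s.
With the tool pointing down it reaches from about 0.425 to 0.875 m from the base axis. Payload 4.7 kg.
Tool frame: the origin (TCP) lies at the very end of the fingers, on their centre line; the grasp point (between the pads) lies 19 mm behind it; z points along the fingers, y is the line along which they close (so a half turn about z gives the same grasp; the last joint's range is limited). The gripper opens to 87 mm and grips with 3 to 60 N. Pads are 19 mm wide; open, the fingers measure 117 mm over their backs; the gripper's body (75 mm by 190 mm) begins 51 mm behind the grasp point.
Start: joints at [69.334, 18.392, -4.016, 83.108, 1.295, 78.541, -3.26], TCP at [0.238, -0.605, 0.198] pointing down, gripper open.
Joint ranges: [-163.93, 163.93], [-17.29, 119.83], [-79.2, 71.16], [3.27, 140.29], [-89.18, 269.18], [5.43, 117.66], [-154.24, 154.24]. Speed limits (degrees/s): [147.25, 147.25, 180, 180, 180, 180, 180].

## Interface

Orientations are given as [roll, pitch, yaw] about the fixed x, y, z axes, in that order (R = Rz(yaw) Ry(pitch) Rx(roll)).
In Python, from cell import get_obs, cams, ticket, finder gives the robot as it stands.
- The arm moves only by the shell command python3 -m creep 'ROWS' [FORCE]. ROWS is text: rows parted by semicolons, each of 5 numbers parted by spaces: the shift along the world's x, y, z in m, then the turn about the world's z in degrees, then the finger opening in m, from 0 to 0.087. A call has 1 to 8 rows; each row shifts and turns the commanded pose from where the row before left it; what a row does not reach is not made up. A row lasts 1/8 s, in which the tool goes at most 62.5 mm and 10.7 degrees, less where a joint would pass 70% of its speed; a pose out of reach is approached as far as the arm can. A call with a gripper value outside its range is refused whole. The fingers move at their own pace and stop on an object; FORCE is the grip in N (left out, the last holds). Time passes only in rows, so rows that do not move let the fingers close. It gives the time, the measured TCP pose, the force, the opening and the grip force at its end, in the units of the state.
- get_obs(): the state, without advancing time (a new reading comes with each control period).
- cams.read_camera(name): name is "side" or "top" or "wrist"; returns the picture (420x560x3 uint8, red, green, blue); there is no depth.
- cams.calibration(name): a dict with "fx", "fy", "cx", "cy" (pixels), "extrinsics" (4x4, takes a point from world to camera coordinates). Camera axes: x right, y down, z forward; pixel columns grow to the right and rows downward; lengths in m; the calibration is good to about 2 mm. The wrist camera is an equidistant fisheye: a pixel r from the principal point sees the ray r / f radians off the axis. A picture is of the moment at which its call begins: read the wrist's pose just before it. calibration takes no time and is no camera call; for the wrist camera it gives the pose at the moment of the call.
- ticket.sign_off(): hands the job in; it is judged then, once.
Trained networks look in the newest picture that a camera, given by its name, has taken for a name from the list of things; names that differ only in an ending like _2 or _b are one class to them, and where a whole thing is asked for, a point or a joint stands for the part that bears it (a point fixed in the world has none). Each returns a list of dicts, best first, with "p" (0 to 1); they miss things now and then, are a little off and sometimes report something else, mostly with a low value. They report only what shows in the picture. A call takes as long as a camera call.
- finder.masks_of(name, camera): "mask" (420x560 bool, what is visible of it) and "xy" ([column, row] in pixels, amid what is visible of it).
- finder.tip_of(name, camera): "xy" ([column, row] in pixels: a listed point, or the origin of a listed thing).
The state is a dict: "time_s": time; "qpos": joint angles; "joint_velocities": joint speeds; "effort": joint torques, N m; "tool_pos": TCP position; "tool_rot": TCP orientation; "force": force on the tool from outside, world axes, zero at the start; "wrist_torque": the same for the moment, N m; "grip_width": finger opening in m; "grasp_force": force on a finger pad.
Only numpy, scipy, OpenCV 4.12 (cv2) and the standard library are available. Lean on these libraries where they do the work, as an engineer would, in place of code of your own. Each camera call takes 0.05 s, during which the arm holds its last target. There are 200 camera calls.

## Task

Run the hand-cranked spool carousel past its shade reader: turn the crank by the red knob, counter-clockwise seen from above, so that the turntable with the spools (not the crank, which runs ahead of it through a slip coupling) does 15 turns a minute, and keep it within two turns a minute of that for six seconds so that every spool is read. Keep your fingers off the turntable and its spools and never let it run faster than 24 turns a minute, or spools fly off. Then bring it to a standstill with the turntable's red mark at the yellow pointer, within 20 mm, and let go of the knob with the mark still there, leaving the loose spools, oil bottle and tape measure on the table where they are.

Things in the scene. Friction and masses are not known exactly. Their poses are not given: they have to be found in the camera images.
- stand: Fixed green foot of the spool carousel, placed and turned differently each time; origin on the table under the carousel's vertical axis. Out to 230 mm it carries, towards its +x, the yellow home pointer (62 mm high) just outside the rim; towards +y a small drag brake, a brass-weighted arm that rests on the rim (110 mm high); towards -y the white shade reader box (85 x 50 mm, 140 mm high).
- axis (a point): On the common vertical axis of turntable and crank, 200 mm above the table (the height to hold the knob).
- crank_knob (a point): Middle of the upright red crank knob: 28 mm thick, from 174 to 231 mm above the table, this point at 200 mm, 68 mm from the axis. It stands on the crank, an aluminium disc 170 mm across with its top 172 mm above the table, and spins freely on its own pin, so a gripper can hold it from above and go round without turning.
- crank (a joint): Angle of the crank RELATIVE to the turntable, rad, growing counter-clockwise seen from above, no stops; at 0 the knob is over the mark (knob bearing = turntable + crank). The crank rides on the turntable's spindle and drives it only through a magnetic slip coupling: torque about 0.035 N m per rad/s of this joint's speed, plus 0.003 N m friction. A crank held still brakes the turntable.
- turntable (a joint): Angle of the turntable, rad, growing counter-clockwise seen from above, not wrapped; at 0 and every whole turn (6.283) the mark is at the pointer. With its spools: inertia about 0.025 kg m2 (+-30 %), dry drag about 0.036 N m (anywhere from 0.02 to 0.065) plus 0.004 N m per rad/s. At 15 turns a minute it lags the crank by 0.6 to 1.9 rad/s; its time constant is about 0.65 s.
- mark (a point): The red mark on the top and edge of the turntable, 14 mm wide; this point lies on the top, 145 mm from the axis and 55 mm above the table, and turns with it. The turntable is a wooden disc 320 mm across with eight coloured spools (42 mm across, tops 130 mm above the table) on pegs 112 mm from the axis; the mark lies midway between two of them.
- pointer (a point): The fixed place where the mark must stop: on the turntable's top, 145 mm from the axis towards the stand's +x, right in front of the tip of the yellow pointer. Same height as the mark.
- spool_sky: Bystander: loose sky-blue thread spool standing on the table, 42 mm across, 78 mm tall; origin under its centre.
- spool_gold: Bystander: loose gold thread spool on the table, same size; origin under its centre.
- spool_plum: Bystander: loose plum thread spool on the table, same size; origin under its centre.
- oil: Bystander: small white oil bottle with red cap, 44 mm across, 120 mm tall; origin under its centre.
- tape: Bystander: round yellow tape measure lying flat, 60 mm across, 18 mm thick; origin under its centre.

How it is judged (in metres and radians):
On the way, in this order (a step that is already met when the one before it is completed fails the run):
1. the turntable turns counter-clockwise at 13 to 17 turns a minute for six seconds (velocity of joint turntable between 1.361 and 1.78 rad/s), for 6 s.
2. the turntable stands still with the mark within 20 mm of the pointer (horizontal distance between mark and pointer below 0.02 m and velocity of joint turntable between -0.06 and 0.06 rad/s), for 0.3 s.
At the end, for the whole second after the job is handed in: The turntable stands still (under 0.06 rad/s) with the centre of its red mark within 20 mm of the place at the pointer, the crank at rest (under 0.1 rad/s) and the knob let go (all of step 2 and velocity of joint crank between -0.1 and 0.1 rad/s); the robot touches nothing.
It fails at once if the turntable runs faster than 24 turns a minute (velocity of joint turntable above 2.513 rad/s or velocity of joint turntable below -2.513 rad/s).
It fails at once if the fingers touch the turntable disc or its spools with more than 3 N (contact force between the fingers and turntable_c0 above 3 N or contact force between the fingers and turntable_c2 above 3 N or contact force between the fingers and turntable_c3 above 3 N or contact force between the fingers and turntable_c4 above 3 N or contact force between the fingers and turntable_c5 above 3 N or contact force between the fingers and turntable_c6 above 3 N or contact force between the fingers and turntable_c7 above 3 N or contact force between the fingers and turntable_c8 above 3 N or contact force between the fingers and turntable_c9 above 3 N).
It fails at once if a loose spool, the oil bottle or the tape measure is moved by more than 25 mm or knocked over (distance of any of spool_sky, spool_gold, spool_plum, oil, tape from where it was at the start of the episode above 0.025 m or angle between any of spool_sky, spool_gold, spool_plum, oil, tape's own z axis and vertical above 0.3 rad).
It also fails if it takes over 58 s, if anything falls off the work surface, if the arm or the gripper's body presses on something with over 40 N, if the wrist force passes 120 N, or if a joint passes its speed limit or range.

## Working session

There is one attempt and no reset: what is moved stays moved. The work goes in short steps, Python scripts to look and compute and a shell command to move; the robot and the scene stay as the last step left them, time stands still between calls to the robot, and variables do not carry over. Pictures are saved under pics/ and viewed, at most 10 in all, crops included, and the job is handed in when it is done.

```bash
mkdir -p pics; cat > h.py <<'E'
import numpy as np, cv2
from cell import get_obs, cams, ticket, finder
def ray(name,xy,z):
    c=cams.calibration(name);E=np.array(c['extrinsics'])
    u=np.array([(xy[0]-c['cx'])/c['fx'],(xy[1]-c['cy'])/c['fy']])
    if name=='wrist':
        r=np.hypot(*u); d=np.array([*(u/r*np.sin(r) if r>0 else u),np.cos(r)])
    else: d=np.array([*u,1.])
    R=E[:3,:3];o=-R.T@E[:3,3];w=R.T@d
    return (o+w*(z-o[2])/w[2])
E
python3 - <<'E'
from h import *
o=get_obs();print(o['time_s'],o['tool_pos'],o['tool_rot'],o['qpos'])
for cam in('top','side'):
    im=cams.read_camera(cam);cv2.imwrite(f'pics/{cam}0.png',im[:,:,::-1])
    for n,z in[('axis',.2),('crank_knob',.2),('mark',.055),('pointer',.055),('stand',0),('oil',0),('spool_sky',0),('spool_gold',0),('spool_plum',0),('tape',0)]:
        r=finder.tip_of(n,cam)
        for q in r[:2]: print(cam,n,round(q['p'],2),np.round(q['xy'],1),np.round(ray(cam,q['xy'],z),3))
print(get_obs()['time_s'])
E
```

```text
0.0 [ 0.23768201 -0.60434039  0.1970672 ] [-1.79890989e+02  6.49841815e-03  2.14764084e+01] [69.33247306 18.43858452 -4.01434852 83.17485446  1.29536257 78.54083082
 -3.25982307]
top axis 0.67 [293.4 221.4] [ 0.54  -0.073  0.2  ]
top crank_knob 0.89 [275.4 236.7] [ 0.499 -0.023  0.2  ]
top mark 0.87 [312.2 179.8] [ 0.676 -0.141  0.055]
top pointer 0.73 [316.8 182.6] [ 0.667 -0.155  0.055]
top oil 0.56 [399.1 199.4] [ 0.615 -0.42   0.   ]
top spool_sky 0.49 [138.4 259. ] [0.444 0.408 0.   ]
top spool_sky 0.19 [274.3 234.8] [ 0.511 -0.021  0.   ]
top spool_gold 0.75 [120.  241.5] [0.5   0.466 0.   ]
top spool_plum 0.72 [161.8 203.9] [0.617 0.334 0.   ]
top tape 0.81 [416.1 225.8] [ 0.53  -0.471  0.   ]
side axis 0.88 [288.2 177.8] [ 0.549 -0.072  0.2  ]
side crank_knob 0.89 [300.4 196. ] [ 0.514 -0.009  0.2  ]
side crank_knob 0.31 [287.  220.1] [0.546 0.073 0.2  ]
side mark 0.93 [243.6 189.2] [ 0.681 -0.147  0.055]
side pointer 0.93 [248.5 189.4] [ 0.666 -0.147  0.055]
side oil 0.91 [271.2 139.5] [ 0.613 -0.424  0.   ]
side spool_sky 0.76 [316.9 381. ] [0.453 0.41  0.   ]
side spool_sky 0.59 [269.6 141.2] [ 0.618 -0.415  0.   ]
side spool_gold 0.93 [296.1 404.5] [0.502 0.47  0.   ]
side spool_plum 0.85 [252.6 350.3] [0.616 0.34  0.   ]
side tape 0.76 [295.9 130. ] [ 0.53  -0.477  0.   ]
1.1
```

```bash
python3 -c "
import cv2,numpy as np
a=cv2.imread('pics/top0.png');b=cv2.imread('pics/side0.png')
cv2.imwrite('pics/both.png',cv2.resize(np.hstack([a,b]),(800,300)))"
```

```text
(no output)
```

View pics/top0.png

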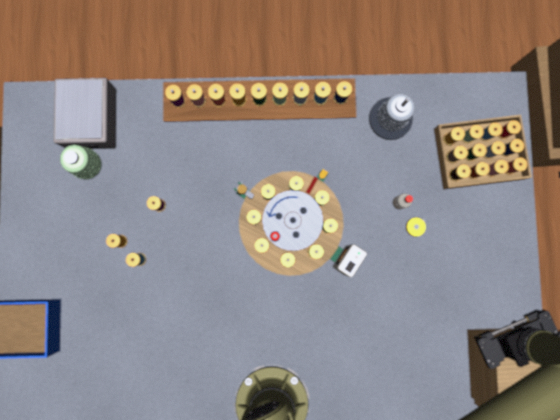

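View pics/side0.png

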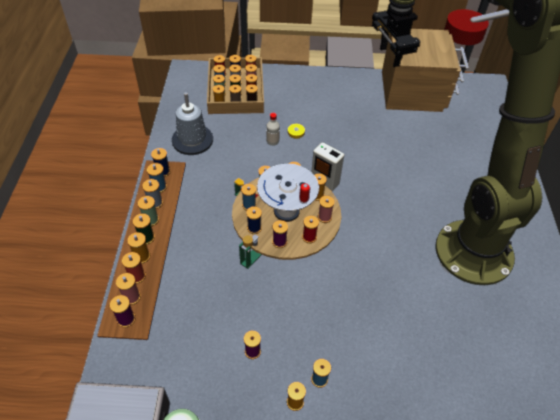

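The top view shows the crank disc centred at about (293,220), the knob at (275,236) and the red mark at (312,184). The pointer is at (322,175), the brake at (243,190) and the reader at (350,260). The side view agrees, with the knob at (304,192). Next I'll refine the axis position and move above the knob.

```bash
python3 - <<'E'
from h import *
for cam in('top','side'):
    for n,z in[('crank',.172),('turntable',.055)]:
        r=finder.masks_of(n,cam)
        for q in r[:1]:
            m=q['mask'].astype(np.uint8);c=max(cv2.findContours(m,0,1)[0],key=cv2.contourArea)
            P=np.array([ray(cam,p[0],z)[:2] for p in cv2.convexHull(c)])
            print(cam,n,round(q['p'],2),m.sum(),np.round(cv2.minEnclosingCircle(P.astype(np.float32)),3) if 0 else cv2.minEnclosingCircle(P.astype(np.float32)))
E
python3 -m creep '0 0 0.06 0 0.087;0 0 0.042 0 0.087;0.0225 0.049 0 0 0.087;0.0225 0.049 0 0 0.087;0.0225 0.049 0 0 0.087;0.0225 0.049 0 0 0.087;0.0225 0.049 0 0 0.087;0.0225 0.049 0 0 0.087' 10
```

```text
top crank 0.72 2895 ((0.5459725260734558, -0.07328397035598755), 0.0860552042722702)
top turntable 0.94 8484 ((0.5474061965942383, -0.07286456227302551), 0.16045589745044708)
side crank 0.76 2395 ((0.5512970685958862, -0.06632621586322784), 0.08984793722629547)
side turntable 0.97 8053 ((0.5506867170333862, -0.0869462788105011), 0.18574261665344238)
time_s: 2.3
tool_pos: [0.3735, -0.3092, 0.3005]
tool_rot: [179.9, -0.0, 21.5]
force: [0.3, -0.2, -0.1]
grip_width: 0.0868
grasp_force: 0.0
```

```bash
python3 -m creep '0.0222 0.0487 0 0 0.087;0.0222 0.0487 0 0 0.087;0.0222 0.0487 0 0 0.087;0.0222 0.0487 0 0 0.087;0.0222 0.0487 0 0 0.087;0.0222 0.0487 0 0 0.087;0 0 0 0 0.087'
python3 - <<'E'
from h import *
o=get_obs();print(o['time_s'],o['tool_pos'])
for cam in('wrist','top'):
    im=cams.read_camera(cam);cv2.imwrite(f'pics/{cam}1.png',im[:,:,::-1])
    for n,z in[('axis',.2),('crank_knob',.2),('mark',.055),('pointer',.055)]:
        for q in finder.tip_of(n,cam)[:2]: print(cam,n,round(q['p'],2),np.round(q['xy'],1),np.round(ray(cam,q['xy'],z),3))
E
```

```text
time_s: 3.18
tool_pos: [0.5069, -0.0132, 0.3005]
tool_rot: [-179.9, -0.1, 22.0]
force: [-0.7, -0.3, 0.1]
grip_width: 0.0869
grasp_force: 0.0
3.175 [ 0.50692193 -0.01320861  0.30049255]
wrist axis 0.93 [351.7 182.2] [ 0.549 -0.076  0.2  ]
wrist crank_knob 0.75 [285.4 207.1] [ 0.504 -0.029  0.2  ]
wrist mark 0.82 [411.9  98.9] [ 0.673 -0.155  0.055]
wrist mark 0.55 [500.2 204.2] [ 0.599 -0.379  0.055]
wrist pointer 0.7 [415.6 108.1] [ 0.664 -0.165  0.055]
top pointer 0.73 [316.1 180.9] [ 0.672 -0.153  0.055]
```

View pics/wrist1.png

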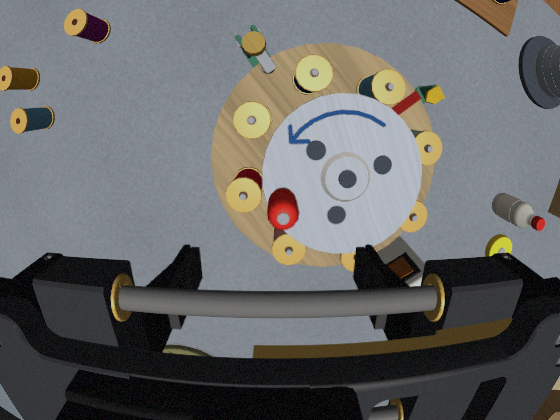

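View pics/top1.png

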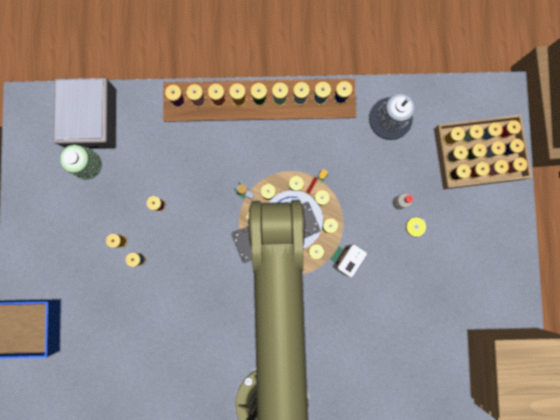

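The wrist view shows the knob from its base near (284,195) to its top near (283,218). The red mark is at (408,103), about at the pointer (430,93). In the top view the arm covers the knob, so I'll measure it by colour.

```bash
python3 - <<'E'
from h import *
A=np.array([.5465,-.073])
for f,cam,zs in[('wrist1','wrist',(.2,)),('top0','top',(.21,.22,.231)),('side0','side',(.2,))]:
    im=cv2.imread(f'pics/{f}.png');h=cv2.cvtColor(im,cv2.COLOR_BGR2HSV)
    m=(((h[...,0]<8)|(h[...,0]>172))&(h[...,1]>150)&(h[...,2]>90)).astype(np.uint8)
    n,l,s,c=cv2.connectedComponentsWithStats(m)
    for i in range(1,n):
        if s[i,4]>8:
            for z in zs:
                p=ray(cam,c[i],z)[:2]
                if np.hypot(*(p-A))<.12: print(cam,c[i],s[i],z,p.round(4),np.hypot(*(p-A)).round(4),np.degrees(np.arctan2(*(p-A)[::-1])).round(1))
print(ray('wrist',(283,218),.231),ray('wrist',(347.5,179),.18),ray('wrist',(284,191),.174))
E
```

```text
wrist [406.49819495 102.46570397] [392  91  29  24 277] 0.2 [ 0.6374 -0.0947] 0.0935 -13.4
wrist [282.48657188 212.12164297] [267 194  31  36 633] 0.2 [ 0.4987 -0.0276] 0.0659 136.5
top [311.40425532 184.9787234 ] [307 178  10  15  47] 0.21 [ 0.6386 -0.1247] 0.1056 -29.3
top [311.40425532 184.9787234 ] [307 178  10  15  47] 0.22 [ 0.6372 -0.1238] 0.104 -29.2
top [311.40425532 184.9787234 ] [307 178  10  15  47] 0.231 [ 0.6357 -0.1228] 0.1022 -29.2
top [274.56 235.76] [271 232   8   8  25] 0.21 [ 0.5015 -0.0205] 0.0691 130.6
top [274.56 235.76] [271 232   8   8  25] 0.22 [ 0.5012 -0.0205] 0.0694 130.8
top [274.56 235.76] [271 232   8   8  25] 0.231 [ 0.5009 -0.0204] 0.0696 130.9
side [304.44262295 189.03278689] [301 184   9  12  61] 0.2 [ 0.504  -0.0342] 0.0575 137.7
[ 0.50321862 -0.02579596  0.231     ] [ 0.54757786 -0.07702922  0.18      ] [ 0.51208614 -0.0244025   0.174     ]
```

```bash
python3 -m creep '-0.0055 -0.009 -0.02 0 0.087;0 0 -0.05 0 0.087;0 0 -0.0475 0 0.087;0 0 0 0 0.02;0 0 0 0 0.02;0 0 0 0 0.02;0 0 0 0 0.02;0 0 0 0 0.02' 15
python3 - <<'E'
from h import *
o=get_obs();print(o['tool_pos'],o['force'],o['grip_width'],o['grasp_force'])
E
```

```text
time_s: 4.68
tool_pos: [0.5011, -0.0277, 0.1834]
tool_rot: [180.0, -0.1, 21.5]
force: [0.0, 1.0, 0.2]
grip_width: 0.0449
grasp_force: 0.0
[ 0.50108559 -0.0277355   0.18343921] [0.01646067 1.04777155 0.21277832] 0.04487368758924003 0.0
```

```bash
python3 -m creep '0 0 0 0 0.02;0 0 0 0 0.02;0 0 0 0 0.02;0 0 0 0 0.02' 15
python3 - <<'E'
from h import *
o=get_obs();print(o['tool_pos'],o['force'],o['grip_width'],o['grasp_force'])
im=cams.read_camera('wrist');cv2.imwrite('pics/w2.png',im[:,:,::-1])
for n,z in[('axis',.2),('mark',.055),('pointer',.055),('crank_knob',.2)]:
    for q in finder.tip_of(n,'wrist')[:1]: print(n,round(q['p'],2),np.round(q['xy'],1),np.round(ray('wrist',q['xy'],z),3))
q=finder.masks_of('crank','wrist')[0];m=q['mask'].astype(np.uint8)
c=max(cv2.findContours(m,0,1)[0],key=cv2.contourArea)
P=np.array([ray('wrist',p[0],.172)[:2] for p in cv2.convexHull(c)],np.float32);print(q['p'],cv2.minEnclosingCircle(P))
E
```

```text
time_s: 5.18
tool_pos: [0.5004, -0.0273, 0.1829]
tool_rot: [-180.0, 0.0, 21.5]
force: [-3.5, 2.9, 5.4]
grip_width: 0.0276
grasp_force: 15.0
[ 0.50036564 -0.02728904  0.18289706] [-3.49238354  2.85353553  5.36029333] 0.027582046976032473 15.001718618441373
axis 0.79 [378.7 208.5] [ 0.549 -0.07   0.2  ]
mark 0.8 [442.9  82.8] [ 0.675 -0.142  0.055]
pointer 0.65 [448.6  96.9] [ 0.665 -0.154  0.055]
crank_knob 0.77 [280.3 267.1] [ 0.496 -0.031  0.2  ]
0.88 ((0.542141318321228, -0.0649244487285614), 0.09230787307024002)
```

View pics/w2.png

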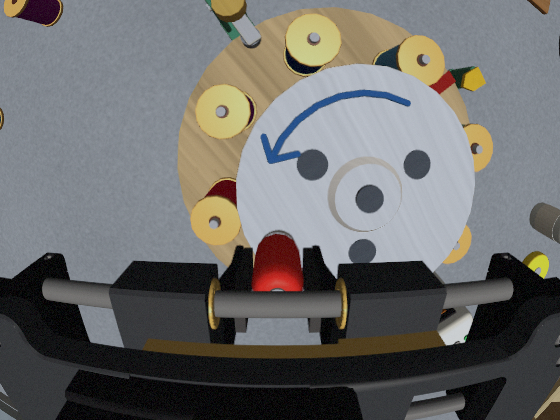

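The knob is gripped (opening 27.6 mm). The wrist view shows it at (278,262) between the pads, with the mark at (443,85) next to the yellow pointer (468,80). Next I'll write the angle estimator, row planner and model.

```bash
cat > m.py <<'E'
from h import *
import json,sys
from scipy.optimize import least_squares
A=np.array([.5465,-.073]);R=.068;PB=-33.2
def rays(c,px,z):
    E=np.array(c['extrinsics']);u=(px-[c['cx'],c['cy']])/[c['fx'],c['fy']]
    r=np.hypot(*u.T)+1e-9;d=np.c_[u*(np.sin(r)/r)[:,None],np.cos(r)]
    M=E[:3,:3];o=-M.T@E[:3,3];w=d@M
    return (o+w*((z-o[2])/w[:,2])[:,None])[:,:2],w[:,2]<-.15
def pol(c,m,z,lo,hi):
    px=np.argwhere(m)[:,::-1].astype(float)
    if not len(px):return np.zeros(0)
    P,ok=rays(c,px,z);P=P[ok]-A;r=np.hypot(*P.T)
    return np.arctan2(P[:,1],P[:,0])[(r>lo)&(r<hi)]
def angle(im,c):
    """-> (n red px, mark bearing from red, n yellow, spool phase bearing mod 45), deg"""
    h=cv2.cvtColor(im,cv2.COLOR_RGB2HSV);H,S,V=h[...,0],h[...,1],h[...,2]
    a=pol(c,((H<6)|(H>174))&(S>170)&(V>100),.055,.125,.162)
    e=np.exp(1j*a);k=None
    if len(a)>5:
        g=np.linspace(-np.pi,np.pi,721);n=[(np.cos(a-t)>.9945).sum() for t in g];t=g[np.argmax(n)]
        s=e[np.cos(a-t)>.99];k=(len(s),round(float(np.degrees(np.angle(s.mean()))),1))
    b=pol(c,(H>20)&(H<32)&(S>90)&(V>150),.130,.100,.134)
    q=np.exp(8j*b).mean() if len(b) else 0
    return k,len(b),round(abs(q),2),round((float(np.degrees(np.angle(q)))/8+22.5)%45,1)
def shot():
    o=get_obs();c=cams.calibration('wrist');im=cams.read_camera('wrist')
    p=np.array(o['tool_pos'])[:2]-A
    r=dict(t=round(float(o['time_s']),3),knob=round(float(np.degrees(np.arctan2(p[1],p[0]))),1),rad=round(float(np.hypot(*p))*1e3,1),
      f=np.round(o['force'],1).tolist(),ang=angle(im,c));print(r)
    open('log.txt','a').write(json.dumps(r)+'\n');return im
def rows(x,y,b,steps):
    """from commanded x,y: knob bearing b deg, steps deg"""
    for i,s in enumerate(steps):
        b+=s;p=A+R*np.array([np.cos(np.radians(b)),np.sin(np.radians(b))])
        d=np.round(p-[x,y],4);x+=d[0];y+=d[1]
        print(f'{d[0]:.4f} {d[1]:.4f} 0 0 0.02',end='\n' if i%8==7 else ';')
    print('\nend',round(x,4),round(y,4),b)
E
python3 - <<'E'
from m import *
im=cv2.imread('pics/w2.png')[:,:,::-1];print(angle(im,cams.calibration('wrist')), get_obs()['time_s'])
rows(.5004,-.0271,135.2,[8,14,18]+[20]*29)
E
```

```text
((660, 172.7), 6390, np.float64(0.66), 15.4) 5.475
-0.0083 -0.0052 0 0 0.02;-0.0083 -0.0143 0 0 0.02;-0.0051 -0.0207 0 0 0.02;0.0022 -0.0235 0 0 0.02;0.0100 -0.0214 0 0 0.02;0.0168 -0.0166 0 0 0.02;0.0214 -0.0099 0 0 0.02;0.0236 -0.0020 0 0 0.02
0.0228 0.0062 0 0 0.02;0.0193 0.0136 0 0 0.02;0.0134 0.0194 0 0 0.02;0.0061 0.0228 0 0 0.02;-0.0022 0.0235 0 0 0.02;-0.0100 0.0214 0 0 0.02;-0.0168 0.0166 0 0 0.02;-0.0214 0.0099 0 0 0.02
-0.0236 0.0020 0 0 0.02;-0.0228 -0.0062 0 0 0.02;-0.0193 -0.0136 0 0 0.02;-0.0134 -0.0194 0 0 0.02;-0.0061 -0.0228 0 0 0.02;0.0022 -0.0235 0 0 0.02;0.0100 -0.0214 0 0 0.02;0.0168 -0.0166 0 0 0.02
0.0214 -0.0099 0 0 0.02;0.0236 -0.0020 0 0 0.02;0.0228 0.0062 0 0 0.02;0.0193 0.0136 0 0 0.02;0.0134 0.0194 0 0 0.02;0.0061 0.0228 0 0 0.02;-0.0022 0.0235 0 0 0.02;-0.0100 0.0214 0 0 0.02

end 0.6021 -0.0338 755.2
```

```bash
sed -i "s/    a=pol(c,/    K=np.ones(H.shape,bool);K[220:310,235:320]=0\n    a=pol(c,K\&/" m.py
python3 -c "
from m import *
print(angle(cv2.imread('pics/w2.png')[:,:,::-1],cams.calibration('wrist')))"
P='from m import *;im=shot()'
python3 -m creep '-0.0083 -0.0052 0 0 0.02;-0.0083 -0.0143 0 0 0.02;-0.0051 -0.0207 0 0 0.02;0.0022 -0.0235 0 0 0.02;0.0100 -0.0214 0 0 0.02;0.0168 -0.0166 0 0 0.02;0.0214 -0.0099 0 0 0.02;0.0236 -0.0020 0 0 0.02' | grep -E 'pos|grasp'
python3 -c "$P"
python3 -m creep '0.0228 0.0062 0 0 0.02;0.0193 0.0136 0 0 0.02;0.0134 0.0194 0 0 0.02;0.0061 0.0228 0 0 0.02;-0.0022 0.0235 0 0 0.02;-0.0100 0.0214 0 0 0.02;-0.0168 0.0166 0 0 0.02;-0.0214 0.0099 0 0 0.02' | grep -E 'pos|grasp'
python3 -c "$P;cv2.imwrite('pics/w3.png',im[:,:,::-1])"
```

```text
((262, -28.2), 6390, np.float64(0.66), 15.4)
tool_pos: [0.5546, -0.1376, 0.1832]
grasp_force: 15.0
{'t': 6.475, 'knob': -82.9, 'rad': 65.1, 'f': [-0.3, 11.0, 7.4], 'ang': ((489, 9.6), 4051, np.float64(0.69), 8.1)}
tool_pos: [0.5659, -0.0026, 0.1833]
grasp_force: 15.0
{'t': 7.525, 'knob': 74.6, 'rad': 73.0, 'f': [1.5, 5.4, 4.8], 'ang': ((394, 95.4), 4426, np.float64(0.59), 6.8)}
```

View pics/w3.png

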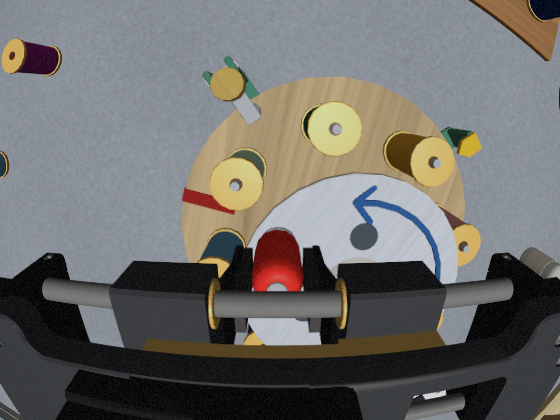

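The mark is clear in this view at (208,200). Forces suggest the axis y is about -0.069, so I'll correct it and keep turning.

```bash
sed -i "s/A=np.array(.*;R/A=np.array([.5465,-.069]);R/" m.py
python3 -c "
from m import *
rows(.5639,-.0073,75.2,[20]*24)"
```

```text
-0.0236 0.0060 0 0 0.02;-0.0228 -0.0062 0 0 0.02;-0.0193 -0.0136 0 0 0.02;-0.0134 -0.0194 0 0 0.02;-0.0061 -0.0228 0 0 0.02;0.0022 -0.0235 0 0 0.02;0.0100 -0.0214 0 0 0.02;0.0168 -0.0166 0 0 0.02
0.0214 -0.0099 0 0 0.02;0.0236 -0.0020 0 0 0.02;0.0228 0.0062 0 0 0.02;0.0193 0.0136 0 0 0.02;0.0134 0.0194 0 0 0.02;0.0061 0.0228 0 0 0.02;-0.0022 0.0235 0 0 0.02;-0.0100 0.0214 0 0 0.02
-0.0168 0.0166 0 0 0.02;-0.0214 0.0099 0 0 0.02;-0.0236 0.0020 0 0 0.02;-0.0228 -0.0062 0 0 0.02;-0.0193 -0.0136 0 0 0.02;-0.0134 -0.0194 0 0 0.02;-0.0061 -0.0228 0 0 0.02;0.0022 -0.0235 0 0 0.02

end 0.4809 -0.0868 555.2
```

```bash
P='from m import *;im=shot()'; g(){ grep -E 'pos|force:'; }
python3 -m creep '-0.0236 0.0060 0 0 0.02;-0.0228 -0.0062 0 0 0.02;-0.0193 -0.0136 0 0 0.02;-0.0134 -0.0194 0 0 0.02'|g
python3 -m creep '-0.0061 -0.0228 0 0 0.02;0.0022 -0.0235 0 0 0.02;0.0100 -0.0214 0 0 0.02;0.0168 -0.0166 0 0 0.02'|g
python3 -c "$P"
python3 -m creep '0.0214 -0.0099 0 0 0.02;0.0236 -0.0020 0 0 0.02;0.0228 0.0062 0 0 0.02;0.0193 0.0136 0 0 0.02'|g
python3 -m creep '0.0134 0.0194 0 0 0.02;0.0061 0.0228 0 0 0.02;-0.0022 0.0235 0 0 0.02;-0.0100 0.0214 0 0 0.02'|g
python3 -c "$P"
```

```text
tool_pos: [0.488, -0.0449, 0.1834]
force: [15.6, -4.7, -5.5]
grasp_force: 15.0
tool_pos: [0.5108, -0.1241, 0.1834]
force: [6.3, 9.4, 1.7]
grasp_force: 15.0
{'t': 8.575, 'knob': -123.0, 'rad': 65.7, 'f': [6.3, 9.4, 1.7], 'ang': (None, 6318, np.float64(0.7), 15.7)}
tool_pos: [0.5964, -0.1206, 0.1833]
force: [0.2, -0.2, 6.1]
grasp_force: 15.0
tool_pos: [0.6064, -0.0288, 0.1834]
force: [4.1, 2.2, 3.0]
grasp_force: 15.0
{'t': 9.625, 'knob': 33.9, 'rad': 72.1, 'f': [4.1, 2.2, 3.0], 'ang': (None, 4778, np.float64(0.69), 20.1)}
```

```bash
sed -i "s/A=np.array(.*;R=.068/A=np.array([.551,-.0688]);R=.0677/" m.py
python3 -c "
from m import *
rows(.6021,-.0298,35.2,[19]*32)"
```

```text
-0.0115 0.0159 0 0 0.02;-0.0200 0.0099 0 0 0.02;-0.0222 0.0029 0 0 0.02;-0.0219 -0.0046 0 0 0.02;-0.0192 -0.0114 0 0 0.02;-0.0145 -0.0170 0 0 0.02;-0.0081 -0.0209 0 0 0.02;-0.0009 -0.0223 0 0 0.02
0.0065 -0.0214 0 0 0.02;0.0130 -0.0181 0 0 0.02;0.0182 -0.0130 0 0 0.02;0.0215 -0.0062 0 0 0.02;0.0223 0.0010 0 0 0.02;0.0208 0.0083 0 0 0.02;0.0169 0.0146 0 0 0.02;0.0113 0.0193 0 0 0.02
0.0044 0.0219 0 0 0.02;-0.0030 0.0221 0 0 0.02;-0.0101 0.0200 0 0 0.02;-0.0160 0.0156 0 0 0.02;-0.0202 0.0095 0 0 0.02;-0.0222 0.0025 0 0 0.02;-0.0218 -0.0049 0 0 0.02;-0.0190 -0.0118 0 0 0.02
-0.0141 -0.0173 0 0 0.02;-0.0078 -0.0209 0 0 0.02;-0.0005 -0.0224 0 0 0.02;0.0068 -0.0212 0 0 0.02;0.0133 -0.0180 0 0 0.02;0.0185 -0.0126 0 0 0.02;0.0216 -0.0059 0 0 0.02;0.0223 0.0015 0 0 0.02

end 0.5665 -0.1347 643.2
```

```bash
P='from m import *;im=shot()'; g(){ grep -E 'pos|^force:'; }
python3 -m creep '-0.0115 0.0159 0 0 0.02;-0.0200 0.0099 0 0 0.02;-0.0222 0.0029 0 0 0.02;-0.0219 -0.0046 0 0 0.02;-0.0192 -0.0114 0 0 0.02;-0.0145 -0.0170 0 0 0.02;-0.0081 -0.0209 0 0 0.02;-0.0009 -0.0223 0 0 0.02'|g
python3 -m creep '0.0065 -0.0214 0 0 0.02;0.0130 -0.0181 0 0 0.02;0.0182 -0.0130 0 0 0.02;0.0215 -0.0062 0 0 0.02;0.0223 0.0010 0 0 0.02;0.0208 0.0083 0 0 0.02;0.0169 0.0146 0 0 0.02;0.0113 0.0193 0 0 0.02'|g
python3 -c "$P;cv2.imwrite('pics/w4.png',im[:,:,::-1])"
python3 -m creep '0.0044 0.0219 0 0 0.02;-0.0030 0.0221 0 0 0.02;-0.0101 0.0200 0 0 0.02;-0.0160 0.0156 0 0 0.02;-0.0202 0.0095 0 0 0.02;-0.0222 0.0025 0 0 0.02;-0.0218 -0.0049 0 0 0.02;-0.0190 -0.0118 0 0 0.02'|g
python3 -m creep '-0.0141 -0.0173 0 0 0.02;-0.0078 -0.0209 0 0 0.02;-0.0005 -0.0224 0 0 0.02;0.0068 -0.0212 0 0 0.02;0.0133 -0.0180 0 0 0.02;0.0185 -0.0126 0 0 0.02;0.0216 -0.0059 0 0 0.02;0.0223 0.0015 0 0 0.02'|g
python3 -c "$P;cv2.imwrite('pics/w5.png',im[:,:,::-1])"
```

```text
tool_pos: [0.4841, -0.0794, 0.1834]
force: [4.7, 1.0, 1.2]
tool_pos: [0.6152, -0.0942, 0.1833]
force: [-4.5, 2.5, 9.7]
{'t': 11.675, 'knob': -21.6, 'rad': 69.0, 'f': [-4.5, 2.5, 9.7], 'ang': (None, 4407, np.float64(0.66), 28.9)}
tool_pos: [0.5067, -0.0182, 0.1833]
force: [2.1, -1.0, 5.4]
tool_pos: [0.5681, -0.1356, 0.1833]
force: [-1.2, 5.3, 9.7]
{'t': 13.725, 'knob': -75.7, 'rad': 68.9, 'f': [-1.2, 5.3, 9.7], 'ang': ((440, -57.2), 4345, np.float64(0.7), 33.6)}
```

The turntable averaged 1.57 rad/s over the last 2 s, and the contact forces are small. I'll run 7 s without pausing for pictures.

```bash
sed -i "s/R=.0677/R=.067/" m.py
python3 -c "
from m import *
rows(.5665,-.1347,643.2,[18.75]*56)"
```

```text
0.0200 0.0090 0 0 0.02;0.0163 0.0145 0 0 0.02;0.0109 0.0189 0 0 0.02;0.0043 0.0214 0 0 0.02;-0.0029 0.0216 0 0 0.02;-0.0097 0.0196 0 0 0.02;-0.0154 0.0154 0 0 0.02;-0.0196 0.0096 0 0 0.02
-0.0217 0.0029 0 0 0.02;-0.0214 -0.0043 0 0 0.02;-0.0189 -0.0110 0 0 0.02;-0.0143 -0.0164 0 0 0.02;-0.0084 -0.0202 0 0 0.02;-0.0014 -0.0218 0 0 0.02;0.0057 -0.0210 0 0 0.02;0.0122 -0.0182 0 0 0.02
0.0173 -0.0132 0 0 0.02;0.0207 -0.0070 0 0 0.02;0.0218 0.0000 0 0 0.02;0.0207 0.0071 0 0 0.02;0.0173 0.0133 0 0 0.02;0.0121 0.0181 0 0 0.02;0.0056 0.0211 0 0 0.02;-0.0015 0.0218 0 0 0.02
-0.0083 0.0202 0 0 0.02;-0.0145 0.0163 0 0 0.02;-0.0189 0.0109 0 0 0.02;-0.0214 0.0043 0 0 0.02;-0.0216 -0.0029 0 0 0.02;-0.0196 -0.0097 0 0 0.02;-0.0154 -0.0154 0 0 0.02;-0.0096 -0.0196 0 0 0.02
-0.0029 -0.0217 0 0 0.02;0.0043 -0.0214 0 0 0.02;0.0110 -0.0189 0 0 0.02;0.0164 -0.0143 0 0 0.02;0.0202 -0.0084 0 0 0.02;0.0218 -0.0014 0 0 0.02;0.0210 0.0057 0 0 0.02;0.0182 0.0122 0 0 0.02
0.0132 0.0173 0 0 0.02;0.0070 0.0207 0 0 0.02;-0.0000 0.0218 0 0 0.02;-0.0071 0.0207 0 0 0.02;-0.0133 0.0173 0 0 0.02;-0.0181 0.0121 0 0 0.02;-0.0211 0.0056 0 0 0.02;-0.0218 -0.0015 0 0 0.02
-0.0202 -0.0083 0 0 0.02;-0.0163 -0.0145 0 0 0.02;-0.0109 -0.0189 0 0 0.02;-0.0043 -0.0214 0 0 0.02;0.0029 -0.0216 0 0 0.02;0.0097 -0.0196 0 0 0.02;0.0154 -0.0154 0 0 0.02;0.0196 -0.0096 0 0 0.02

end 0.5316 -0.1329 1693.2
```

```bash
P='from m import *;im=shot()'; g(){ grep -E 'pos|^force:'; }
python3 -m creep '0.0200 0.0090 0 0 0.02;0.0163 0.0145 0 0 0.02;0.0109 0.0189 0 0 0.02;0.0043 0.0214 0 0 0.02;-0.0029 0.0216 0 0 0.02;-0.0097 0.0196 0 0 0.02;-0.0154 0.0154 0 0 0.02;-0.0196 0.0096 0 0 0.02'|g
python3 -m creep '-0.0217 0.0029 0 0 0.02;-0.0214 -0.0043 0 0 0.02;-0.0189 -0.0110 0 0 0.02;-0.0143 -0.0164 0 0 0.02;-0.0084 -0.0202 0 0 0.02;-0.0014 -0.0218 0 0 0.02;0.0057 -0.0210 0 0 0.02;0.0122 -0.0182 0 0 0.02'|g
python3 -m creep '0.0173 -0.0132 0 0 0.02;0.0207 -0.0070 0 0 0.02;0.0218 0 0 0 0.02;0.0207 0.0071 0 0 0.02;0.0173 0.0133 0 0 0.02;0.0121 0.0181 0 0 0.02;0.0056 0.0211 0 0 0.02;-0.0015 0.0218 0 0 0.02'|g
python3 -m creep '-0.0083 0.0202 0 0 0.02;-0.0145 0.0163 0 0 0.02;-0.0189 0.0109 0 0 0.02;-0.0214 0.0043 0 0 0.02;-0.0216 -0.0029 0 0 0.02;-0.0196 -0.0097 0 0 0.02;-0.0154 -0.0154 0 0 0.02;-0.0096 -0.0196 0 0 0.02'|g
python3 -m creep '-0.0029 -0.0217 0 0 0.02;0.0043 -0.0214 0 0 0.02;0.0110 -0.0189 0 0 0.02;0.0164 -0.0143 0 0 0.02;0.0202 -0.0084 0 0 0.02;0.0218 -0.0014 0 0 0.02;0.0210 0.0057 0 0 0.02;0.0182 0.0122 0 0 0.02'|g
python3 -m creep '0.0132 0.0173 0 0 0.02;0.0070 0.0207 0 0 0.02;0 0.0218 0 0 0.02;-0.0071 0.0207 0 0 0.02;-0.0133 0.0173 0 0 0.02;-0.0181 0.0121 0 0 0.02;-0.0211 0.0056 0 0 0.02;-0.0218 -0.0015 0 0 0.02'|g
python3 -m creep '-0.0202 -0.0083 0 0 0.02;-0.0163 -0.0145 0 0 0.02;-0.0109 -0.0189 0 0 0.02;-0.0043 -0.0214 0 0 0.02;0.0029 -0.0216 0 0 0.02;0.0097 -0.0196 0 0 0.02;0.0154 -0.0154 0 0 0.02;0.0196 -0.0096 0 0 0.02'|g
python3 -c "$P;cv2.imwrite('pics/w6.png',im[:,:,::-1])"
```

```text
tool_pos: [0.572, -0.0043, 0.1833]
force: [0.5, 0.2, 8.0]
tool_pos: [0.5031, -0.1173, 0.1833]
force: [2.6, 2.8, 5.7]
tool_pos: [0.6183, -0.055, 0.1833]
force: [-1.6, -0.6, 7.4]
tool_pos: [0.4864, -0.0499, 0.1833]
force: [-1.0, 0.4, 6.5]
tool_pos: [0.5983, -0.1191, 0.1833]
force: [-3.7, 3.5, 9.9]
tool_pos: [0.5366, -0.0029, 0.1833]
force: [-0.1, 1.2, 7.9]
tool_pos: [0.533, -0.1349, 0.1833]
force: [1.1, 4.2, 7.8]
{'t': 20.775, 'knob': -105.2, 'rad': 68.5, 'f': [1.1, 4.2, 7.8], 'ang': (None, 4562, np.float64(0.72), 41.3)}
```

The run from 13.7 s to 20.8 s averaged 1.58 rad/s. Next I'll simulate a stop just short of the pointer.

```bash
cat >> m.py <<'E'
def sim(steps,w=0.,Td=.033,I=.025,dt=.001):
    th=0
    for s in steps:
        wc=np.radians(s)*8
        for _ in range(125):
            T=.035*(wc-w)+.003*np.sign(wc-w)-.004*w
            if abs(w)<1e-3 and abs(T)<=Td:w=0;continue
            n=w+dt*(T-Td*np.sign(w if abs(w)>1e-3 else T))/I
            w=0 if n*w<0 else n;th+=w*dt
    return np.degrees(th),w
E
python3 - <<'E'
from m import *
for n in(2,3,4):
    s=[18.75]*n+[12,6,2]+[0]*8
    print(n,[sim(s,1.58,Td,I) for Td,I in((.033,.025),(.033,.032),(.033,.018))])
s=[18.75]*3+[12,6,2];rows(.5316,-.1329,1693.2,s+[0])
for a in(8,10,12,14):
  for k in(3,4,6,8): print(a,k,[round(sim([a]*k+[0]*8,0,.033,I)[0],1) for I in(.018,.025,.032)])
E
```

```text
2 [(np.float64(58.183789132765106), 0), (np.float64(65.10168873907246), 0), (np.float64(51.15396181830137), 0)]
3 [(np.float64(69.50117745572557), 0), (np.float64(76.41902105069077), 0), (np.float64(62.471431335708495), 0)]
4 [(np.float64(80.81862343100528), 0), (np.float64(87.73640753929399), 0), (np.float64(73.78895879620184), 0)]
0.0217 -0.0029 0 0 0.02;0.0214 0.0043 0 0 0.02;0.0189 0.0110 0 0 0.02;0.0098 0.0099 0 0 0.02;0.0041 0.0058 0 0 0.02;0.0012 0.0019 0 0 0.02;-0.0000 0.0000 0 0 0.02;
end 0.6087 -0.1029 1769.45
8 3 [np.float64(1.8), np.float64(1.4), np.float64(1.2)]
8 4 [np.float64(2.9), np.float64(2.3), np.float64(1.9)]
8 6 [np.float64(5.5), np.float64(4.6), np.float64(3.9)]
8 8 [np.float64(8.4), np.float64(7.2), np.float64(6.3)]
10 3 [np.float64(4.2), np.float64(3.3), np.float64(2.8)]
10 4 [np.float64(6.6), np.float64(5.4), np.float64(4.6)]
10 6 [np.float64(12.2), np.float64(10.3), np.float64(8.9)]
10 8 [np.float64(18.4), np.float64(16.0), np.float64(14.1)]
12 3 [np.float64(6.8), np.float64(5.5), np.float64(4.7)]
12 4 [np.float64(10.7), np.float64(8.9), np.float64(7.6)]
12 6 [np.float64(19.5), np.float64(16.7), np.float64(14.6)]
12 8 [np.float64(29.1), np.float64(25.6), np.float64(22.8)]
14 3 [np.float64(9.8), np.float64(8.0), np.float64(6.8)]
14 4 [np.float64(15.2), np.float64(12.8), np.float64(11.0)]
14 6 [np.float64(27.2), np.float64(23.6), np.float64(20.9)]
14 8 [np.float64(40.2), np.float64(35.7), np.float64(32.1)]
```

```bash
python3 -m creep '0.0217 -0.0029 0 0 0.02;0.0214 0.0043 0 0 0.02;0.0189 0.0110 0 0 0.02;0.0098 0.0099 0 0 0.02;0.0041 0.0058 0 0 0.02;0.0012 0.0019 0 0 0.02;0 0 0 0 0.02;0 0 0 0 0.02'
python3 -m creep '0 0 0 0 0.02;0 0 0 0 0.02;0 0 0 0 0.02;0 0 0 0 0.02'|grep pos
python3 - <<'E'
from m import *
im=shot();cv2.imwrite('pics/w7.png',im[:,:,::-1])
for n,z in[('axis',.2),('mark',.055),('pointer',.055)]:
    for q in finder.tip_of(n,'wrist')[:2]: 
        p=ray('wrist',q['xy'],z)[:2];print(n,round(q['p'],2),np.round(q['xy'],1),p.round(3),np.degrees(np.arctan2(*(p-A)[::-1])))
E
```

```text
time_s: 21.82
tool_pos: [0.6099, -0.1045, 0.1833]
tool_rot: [179.9, -0.0, 21.5]
force: [0.3, 0.4, 7.0]
grip_width: 0.0276
grasp_force: 15.0
tool_pos: [0.6098, -0.1046, 0.1833]
{'t': 22.325, 'knob': -31.3, 'rad': 68.9, 'f': [-0.7, 0.4, 7.5], 'ang': ((124, -76.4), 4357, np.float64(0.65), 13.8)}
mark 0.79 [362.  247.4] [ 0.589 -0.212] -75.2909100788308
pointer 0.68 [346.5 161.8] [ 0.666 -0.156] -37.27411080103937
```

View pics/w7.png

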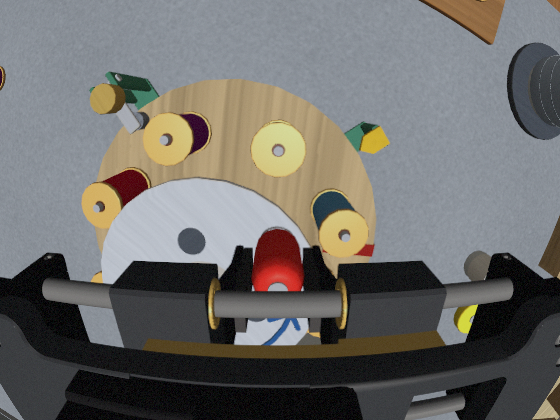

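The turntable stopped with the mark at (368,250), about 40° short of the pointer (374,140). I'll nudge it forward and refine the pointer's bearing.

```bash
python3 - <<'E'
from m import *
from m import rows
c=cams.calibration('wrist')
im=cv2.imread('pics/w7.png')
h=cv2.cvtColor(im,cv2.COLOR_BGR2HSV)
m=((h[...,0]>20)&(h[...,0]<32)&(h[...,1]>150)&(h[...,2]>120));px=np.argwhere(m)[:,::-1].astype(float)
s=px[(px[:,0]>355)&(px[:,0]<395)&(px[:,1]>115)&(px[:,1]<160)]
P,_=rays(c,np.array([s.mean(0)]),.06);p=P[0]-A;print('pointer body',len(s),s.mean(0),P,np.hypot(*p),np.degrees(np.arctan2(p[1],p[0])))
for px,z in(((107,99),.11),((374,140),.062)):
    P,_=rays(c,np.array([px],float),z);p=P[0]-A;print(px,P,np.hypot(*p),np.degrees(np.arctan2(p[1],p[0])))
for px,z in(((242,188),.105),((352,259),.14),((323,174.5),.06)):
    p=ray('top',px,z)[:2]-A;print('top',px,np.hypot(*p),np.degrees(np.arctan2(p[1],p[0])))
rows(.6087,-.1029,1769.45-4*0,[14]*7+[0])
E
```

```text
pointer body 491 [373.81262729 140.60285132] [[ 0.6965711  -0.17218823]] 0.17854991520774738 -35.38332162950981
(107, 99) [[0.65026233 0.06815154]] 0.1691411656165996 54.06543815354633
(374, 140) [[ 0.69712277 -0.17149078]] 0.1785980400428131 -35.09841978843853
top (242, 188) 0.17128914538557813 55.42524598092792
top (352, 259) 0.20856735531004575 -124.55385455414235
top (323, 174.5) 0.1748863845659629 -37.00159977938801
0.0065 0.0150 0 0 0.02;0.0027 0.0161 0 0 0.02;-0.0012 0.0163 0 0 0.02;-0.0052 0.0155 0 0 0.02;-0.0088 0.0138 0 0 0.02;-0.0118 0.0112 0 0 0.02;-0.0142 0.0081 0 0 0.02;-0.0000 -0.0000 0 0 0.02

end 0.5767 -0.0069 1867.45
```

Target bearing is about -35.3°, and the mark is at -75.8°.

```bash
python3 -m creep '0.0065 0.0150 0 0 0.02;0.0027 0.0161 0 0 0.02;-0.0012 0.0163 0 0 0.02;-0.0052 0.0155 0 0 0.02;-0.0088 0.0138 0 0 0.02;-0.0118 0.0112 0 0 0.02;-0.0142 0.0081 0 0 0.02;0 0 0 0 0.02'|grep pos
python3 -m creep '0 0 0 0 0.02;0 0 0 0 0.02;0 0 0 0 0.02;0 0 0 0 0.02'|grep pos
python3 - <<'E'
from m import *
im=shot();cv2.imwrite('pics/w8.png',im[:,:,::-1])
for n,z in[('mark',.055),('pointer',.055)]:
    for q in finder.tip_of(n,'wrist')[:1]: 
        p=ray('wrist',q['xy'],z)[:2];print(n,round(q['p'],2),np.round(q['xy'],1),p.round(3),np.degrees(np.arctan2(*(p-A)[::-1])))
for k in([12]*3,[12]*4,[12]*5,[12]*6,[14]*3,[14]*4): print(k,[round(sim(k+[0]*8,0,.033,I)[0],1) for I in(.02,.025)])
print(sim([14]*7+[0]*8,0,.033,.025),sim([14]*7+[0]*8,0,.033,.018))
E
```

```text
tool_pos: [0.5773, -0.0065, 0.1833]
tool_pos: [0.5785, -0.0069, 0.1833]
{'t': 24.025, 'knob': 66.0, 'rad': 67.7, 'f': [1.6, 3.0, 6.4], 'ang': ((61, -41.5), 3831, np.float64(0.63), 4.9)}
mark 0.89 [439.  180.1] [ 0.659 -0.163] -41.096792555451664
pointer 0.63 [438.2 170.1] [ 0.668 -0.156] -36.8775965156113
[12, 12, 12] [np.float64(6.4), np.float64(5.5)]
[12, 12, 12, 12] [np.float64(10.1), np.float64(8.9)]
[12, 12, 12, 12, 12] [np.float64(14.2), np.float64(12.7)]
[12, 12, 12, 12, 12, 12] [np.float64(18.6), np.float64(16.7)]
[14, 14, 14] [np.float64(9.2), np.float64(8.0)]
[14, 14, 14, 14] [np.float64(14.4), np.float64(12.8)]
(np.float64(29.568285072423215), 0) (np.float64(33.64147995080277), 0)
```

```bash
python3 -c "
from m import *
rows(.5767,-.0069,1867.45,[12]*3+[0])"
```

```text
-0.0134 0.0040 0 0 0.02;-0.0140 0.0011 0 0 0.02;-0.0139 -0.0018 0 0 0.02;0.0000 -0.0000 0 0 0.02;
end 0.5354 -0.0036 1903.45
```

```bash
python3 -m creep '-0.0134 0.0040 0 0 0.02;-0.0140 0.0011 0 0 0.02;-0.0139 -0.0018 0 0 0.02;0 0 0 0 0.02;0 0 0 0 0.02;0 0 0 0 0.02;0 0 0 0 0.02;0 0 0 0 0.02'|grep pos
python3 - <<'E'
from m import *
im=shot();cv2.imwrite('pics/w9.png',im[:,:,::-1])
for n,z in[('mark',.055),('pointer',.055)]:
    for q in finder.tip_of(n,'wrist')[:1]: 
        p=ray('wrist',q['xy'],z)[:2];print(n,round(q['p'],2),np.round(q['xy'],1),p.round(3),np.degrees(np.arctan2(*(p-A)[::-1])))
E
```

```text
tool_pos: [0.5365, -0.0031, 0.1833]
{'t': 25.175, 'knob': 102.4, 'rad': 67.3, 'f': [-0.0, 3.3, 6.9], 'ang': ((73, -34.3), 4252, np.float64(0.67), 12.5)}
pointer 0.95 [455.9 136.6] [ 0.667 -0.156] -36.92545617501647
```

View pics/w9.png

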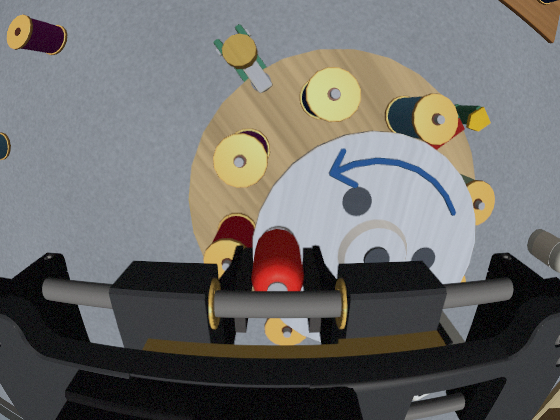

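The mark (red at 458,130) sits against the pointer (478,120), about 2° off. I'll release the knob and check again.

```bash
python3 -m creep '0 0 0 0 0.07;0 0 0 0 0.07;0 0 0 0 0.07;0 0 0 0 0.07;0 0 0 0 0.07;0 0 0 0 0.07'|grep -E 'pos|width|force'
python3 -m creep '0 0 0.02 0 0.07;0 0 0.05 0 0.07;0 0 0.05 0 0.07;-0.03 0.045 0.02 0 0.07;-0.03 0.05 0 0 0.07;-0.01 0.05 0 0 0.07;0 0 0 0 0.07;0 0 0 0 0.07'
python3 - <<'E'
from m import *
im=shot();cv2.imwrite('pics/w10.png',im[:,:,::-1])
t=cams.read_camera('top')
for cam in('wrist','top'):
  for n,z in[('axis',.2),('mark',.055),('pointer',.055),('crank_knob',.2)]:
    for q in finder.tip_of(n,cam)[:1]: 
        p=ray(cam,q['xy'],z)[:2];print(cam,n,round(q['p'],2),np.round(q['xy'],1),p.round(3),np.degrees(np.arctan2(*(p-A)[::-1])))
cv2.imwrite('pics/end.png',cv2.resize(np.hstack([im[20:260,260:560],t[120:280,200:400][:,:,:].repeat(2,0).repeat(2,1)[:240]])[:,:,::-1],(800,274)))
E
```

```text
tool_pos: [0.5356, -0.0043, 0.1827]
force: [-0.0, 0.0, 0.3]
grip_width: 0.0689
grasp_force: 0.0
time_s: 27.08
tool_pos: [0.4658, 0.1402, 0.3227]
tool_rot: [179.9, 0.0, 21.5]
force: [0.5, 0.0, 0.3]
grip_width: 0.0699
grasp_force: 0.0
{'t': 27.075, 'knob': 112.2, 'rad': 225.7, 'f': [0.5, 0.0, 0.3], 'ang': (None, 2704, np.float64(0.64), 12.6)}
wrist axis 0.7 [480.3 198.1] [ 0.549 -0.076] -106.01375449880574
wrist mark 0.91 [490.  123.6] [ 0.669 -0.148] -33.84090589104984
wrist pointer 0.9 [490.6 129.1] [ 0.662 -0.153] -37.207957504666936
wrist crank_knob 0.88 [428.5 188.3] [ 0.532 -0.005] 106.31070344912398
top axis 0.96 [291.1 220.3] [ 0.543 -0.067] 166.49955940984285
top mark 0.61 [315.6 180.7] [ 0.673 -0.151] -34.12724606507006
top pointer 0.92 [315.2 181.5] [ 0.67 -0.15] -34.24620763311088
top crank_knob 0.64 [267.6 218.2] [ 0.55  -0.002] 90.47599271520401
```

View pics/end.png

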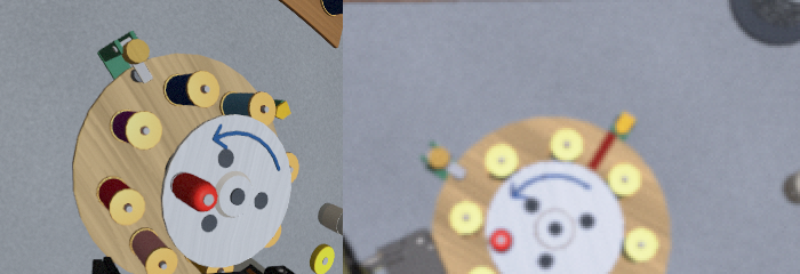

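In the top view the red mark at (602,150) runs straight to the yellow pointer at (625,124). The gripper is clear of the knob and everything is still, so I'm handing in.

```bash
python3 -c "
from cell import ticket
print(ticket.sign_off())"
```

```text
the job is handed in; nothing more can be done
None
```

I handed the job in at about 27 s (no verdict came back): the turntable averaged 15.1 turns a minute over a 7 s run, then stopped with its mark within about 10 mm of the pointer by the cameras, and the knob is released with the gripper clear.

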